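# Transfer four print heads to the transport rack in order

### The arm

A 6-joint arm with a two-finger parallel gripper is mounted at the origin on the work surface. World frame = base frame: x ahead of the robot, y to its left, z up, the work surface at z = 0. Lengths are in m, angles in rad, forces in N, time in s.
With the tool pointing down it reaches from about 0.35 to 0.975 m from the base axis. Payload 4.9 kg.
Tool frame: the origin (TCP) lies at the very end of the fingers, on their centre line; the grasp point (between the pads) lies 19 mm behind it; z points along the fingers, y is the line along which they close (so a half turn about z gives the same grasp; the last joint's range is limited). The gripper opens to 85 mm and grips with 20 to 120 N. Pads are 22 mm wide; open, the fingers measure 114 mm over their backs; the gripper's body (76 mm by 85 mm) begins 54 mm behind the grasp point. The pads swing forward as they close: fully open they stand 13 mm farther back than shut.
Start: joints at [1.16, 0.053, 1.613, -0, 1.476, -0.119], TCP at [0.18, 0.599, 0.231] pointing down, gripper open.
Joint ranges: [-3.01, 3.01], [-1.01, 2.22], [0.06, 2.58], [-1.02, 4.17], [0.09, 2.62], [-3.14, 3.14]. Speed limits (rad/s): [2.57, 2.57, 3.14, 3.14, 3.14, 3.14].

### API

Orientations are given as a unit quaternion [w, x, y, z].
In Python, from plant import state, optics, ticket, nets gives the robot as it stands. The module is installed in compiled form; this text tells all that it offers.
- The arm moves only by the shell command python3 -m inch 'ROWS' [OPENING]. ROWS is JSON, a list of rows, each an object of numbers: "dx", "dy", "dz": the shift along the tool's x, y, z as a fraction of full scale; "rx", "ry", "rz": the turn, a rotation vector about the tool's x, y, z as a fraction of full scale. In form: [{"dx": .., "dy": .., "dz": .., "rx": .., "ry": .., "rz": ..}, ...]. A call has 1 to 5 rows; each row is the pose to reach, as a shift and turn from the pose commanded when the call began, along the tool's axes at that moment; what a row does not reach only later rows make up. Full scale, the value 1, is 0.8 m for a shift and 1.5 rad for a turn. A row lasts 1/10 s, in which the tool goes at most 50 mm and 8.59 degrees, less where a joint would pass 70% of its speed; a pose out of reach is approached as far as the arm can. A call with a number of a shift or a turn outside -1 to 1 is refused whole. A call with a gripper value outside its range is refused whole. OPENING is the opening, from -1 (shut) to 1 (fully open), set as the call begins (- or left out, the last holds). The fingers move at their own pace and stop on an object; the grip force is fixed at half the most. Time passes only in rows, so rows that repeat a pose let the fingers close. It gives the time, the measured TCP pose, the force, the opening and the grip force at its end, in the units of the state.
- state(): the state, without advancing time (a new reading comes with each control period).
- optics.grab_frame(name): name is "scene" or "top" or "wrist"; returns the picture (400x640x3 uint8, red, green, blue); there is no depth.
- optics.camera_info(name): a dict with "fx", "fy", "cx", "cy" (pixels), "k1" (the pictures are not rectified: a ray, as slopes to the right and down, at radius r is drawn at 1 + k1 r^2 times it, then the intrinsics apply), "R" (3x3) and "t" (3): a world point X has camera coordinates R X + t. Camera axes: x right, y down, z forward; pixel columns grow to the right and rows downward; lengths in m; the calibration is good to about 2 mm. A picture is of the moment at which its call begins: read the wrist's pose just before it. camera_info takes no time and is no camera call; for the wrist camera it gives the pose at the moment of the call.
- ticket.job_done(): hands the job in; it is judged then, once.
Trained networks look in the newest picture that a camera, given by its name, has taken for a name from the list of things; names that differ only in an ending like _2 or _b are one class to them, and where a whole thing is asked for, a point or a joint stands for the part that bears it (a point fixed in the world has none). Each returns a list of dicts, best first, with "confidence" (0 to 1); they miss things now and then, are a little off and sometimes report something else, mostly with a low value. They report only what shows in the picture. A call takes as long as a camera call. They do not tell look-alikes from the thing itself.
- nets.boxes_of(camera, name): "bbox" ([centre column, centre row, width, height] in pixels, round what is visible of it).
- nets.outline_of(camera, name): "pixels" (400x640 bool, what is visible of it) and "bbox" ([centre column, centre row, width, height] in pixels, round what is visible of it).
The state is a dict: "time": time; "joint_pos": joint angles; "joint_vel": joint speeds; "joint_efforts": joint torques, N m; "tool_pos": TCP position; "tool_rot": TCP orientation; "contact_force": force on the tool from outside, world axes, zero at the start; "ft_torque": the same for the moment, N m; "gripper_width": opening from 0.0 (shut) to 1.0 (fully open); "grasp_force": force on a finger pad.
Only numpy, scipy, OpenCV 4.12 (cv2) and the standard library are available. Lean on these libraries where they do the work, as an engineer would, in place of code of your own. Each camera call takes 0.05 s, during which the arm holds its last target. There are 200 camera calls.

### The job

Move the four print heads from the service rack into the white transport rack, one to each pocket and keeping their row order: the head that stands nearest the robot now goes into the pocket next to the black thumb knob, the following one into the next pocket, and so on, so that the farthest one ends up in the pocket farthest from the knob. Keep every head upright all the way and leave all four standing free on the floor of their pockets.

Things in the scene. Friction and masses are not known exactly. Their poses are not given: they have to be found in the camera images.
- barrel_head: Barrel print head: slim upright steel cylinder, 26 mm diameter from 6 to 64 mm height, on a round dark foot 40 mm diameter and 6 mm thick, with a black cap 22 mm diameter; the tallest, 76 mm in all. Loose, 110 to 340 g. Origin: centre of its underside; z up; turned at most 0.25 rad from its seat at the start. Grip it on the barrel, about 48 mm above its underside.
- block_head: Block print head: plain square aluminium block, 38 x 38 mm (sides along its x and y) and 62 mm high, with a brass stub (14 mm diameter, 10 mm high) on top; 72 mm in all. Loose, 110 to 340 g. Origin: centre of its underside; z up; turned at most 0.25 rad from its seat at the start. Grip it on two opposite sides, about 45 mm above its underside.
- finned_head: Finned print head: round aluminium heat sink with eight thin fins, 38 mm diameter and 52 mm high, with a steel stub (18 mm diameter, 14 mm high) on top; 66 mm in all. Loose, 110 to 340 g. Origin: centre of its underside; z up; turned at most 0.25 rad from its seat at the start. Grip it across the fins, about 40 mm above its underside.
- motor_head: Motor print head: black square motor with a bare metal bottom plate, 40 x 40 mm (sides along its x and y) and 46 mm high, with a thin steel shaft (7 mm diameter, 12 mm high) on top; the lowest and widest, 58 mm in all. Loose, 110 to 340 g. Origin: centre of its underside; z up; turned at most 0.25 rad from its seat at the start. Grip it on two opposite sides, about 37 mm above its underside.
- service_rack: Service rack, full at the start: fixed plywood board, 276 x 78 x 6 mm, with rails along its long sides up to 14 mm above the table, on the left or right of the bench. The four heads stand in one row along its x axis (away from the robot, within 0.36 rad), at x = -99, -33, 33 and 99 mm, in any order, each on a fixed 3 mm seat plate, undersides 9 mm above the table. Origin: centre of its underside.
- barrel_seat: Fixed grey plate, 3 mm thick, on the service rack; the barrel head stands on it at the start. Outline: round, 58 mm. Origin: centre of its underside, 6 mm above the table; x along the row, away from the robot.
- block_seat: Fixed grey plate, 3 mm thick, on the service rack; the block head stands on it at the start. Outline: square, 55 mm. Origin: centre of its underside, 6 mm above the table; x along the row, away from the robot.
- finned_seat: Fixed grey plate, 3 mm thick, on the service rack; the finned head stands on it at the start. Outline: hexagon, 62 mm over its corners. Origin: centre of its underside, 6 mm above the table; x along the row, away from the robot. (The motor head stands on a like, oblong plate.)
- transport_rack: Transport rack: fixed white plastic tray, empty, on the other side of the bench; four pockets in a row along its x axis (away from the robot, within 0.36 rad), centres at x = -99, -33, 33, 99 mm, y = 0. Pockets 62 x 62 mm inside, floor 6 mm and wall tops 15 mm above the underside, walls 4 mm thick; a 36 mm tab at each end. Origin: centre of the underside, on the table; z up.
- thumb_knob: Black round thumb knob, 28 mm diameter and 20 mm high, fixed on the tab at one end of the transport rack, 152 mm from the rack's centre: at the near end or at the far end (the other tab has only a small flat steel screw, 10 mm diameter). Origin: centre of its underside, 6 mm above the table.
There are look-alikes about, which are no part of the job. Leave any turquoise look-alike of the finned_head alone.

How it is judged:
By the outcome, as a careful person would: the job done as asked, in the order asked, and still so for the second after the job is handed in, with the robot touching nothing.
It also fails if it takes over 109 s, if anything falls off the work surface, if the arm or the gripper's body presses on something with over 40 N, if the wrist force passes 120 N, or if a joint passes its speed limit or range.

## Working session

There is one attempt and no reset: what is moved stays moved. The work goes in short steps, Python scripts to look and compute and a shell command to move; the robot and the scene stay as the last step left them, time stands still between calls to the robot, and variables do not carry over. Pictures are saved under pics/ and viewed, at most 14 in all, crops included, and the job is handed in when it is done.

```bash
mkdir -p pics
python3 - <<'E'
from plant import state, optics, nets
import cv2, numpy as np
s=state();print(s)
for c in ("top","scene"):
    im=optics.grab_frame(c); cv2.imwrite(f"pics/{c}0.png",im[:,:,::-1]); 
    i=optics.camera_info(c); print(c,{k:np.round(v,4).tolist() for k,v in i.items()})
    for n in ["barrel_head","block_head","finned_head","motor_head","service_rack","transport_rack","thumb_knob","barrel_seat","block_seat","finned_seat"]:
        print(c,n,[(round(d["confidence"],2),np.round(d["bbox"]).tolist()) for d in nets.boxes_of(c,n)][:4])
print(state()["time"])
E
```

```text
{'time': 0.0, 'joint_pos': array([ 1.16000830e+00,  5.33294521e-02,  1.61426326e+00, -1.35125834e-05,
        1.47600848e+00, -1.18995622e-01]), 'joint_vel': array([-7.13370781e-04, -1.39414576e-03, -4.08801730e-04, -8.64393029e-05,
       -2.55838211e-04,  4.33560080e-04]), 'joint_efforts': array([-1.76351892e-03, -3.93672037e+01, -3.70175171e+01, -3.19653427e-04,
        6.92753558e-03, -1.20543584e-05]), 'tool_pos': array([0.17954765, 0.59801549, 0.23009838]), 'tool_rot': array([-2.56431302e-04,  1.45378458e-01,  9.89375609e-01, -9.70999927e-04]), 'contact_force': array([-0.13139712,  0.04679097,  0.59323813]), 'ft_torque': array([-0.02947647, -0.04887159, -0.0423533 ]), 'grasp_force': 0.0, 'gripper_width': 0.9988389251133404}
top {'fx': 513.8815, 'fy': 513.8815, 'cx': 317.178, 'cy': 197.6883, 'k1': 0.005, 'R': [[0.026, -0.9991, -0.034], [-0.999, -0.0247, -0.0372], [0.0364, 0.035, -0.9987]], 't': [-0.0134, 0.5165, 0.9241]}
top barrel_head [(0.95, [194.0, 129.0, 28.0, 23.0])]
top block_head [(0.9, [184.0, 162.0, 31.0, 29.0])]
top finned_head [(0.83, [181.0, 199.0, 24.0, 22.0]), (0.
[... 688 characters left out ...]
, 't': [0.1977, -0.3944, 1.0394]}
scene barrel_head [(0.77, [442.0, 297.0, 31.0, 31.0])]
scene block_head [(0.65, [459.0, 264.0, 36.0, 39.0])]
scene finned_head [(0.96, [406.0, 222.0, 29.0, 38.0]), (0.93, [465.0, 233.0, 28.0, 26.0]), (0.61, [378.0, 260.0, 25.0, 28.0])]
scene motor_head [(0.76, [474.0, 205.0, 32.0, 33.0])]
scene service_rack [(0.72, [454.0, 263.0, 89.0, 142.0])]
scene transport_rack [(0.74, [459.0, 262.0, 32.0, 41.0]), (0.59, [220.0, 179.0, 103.0, 134.0])]
scene thumb_knob [(0.73, [179.0, 232.0, 22.0, 24.0])]
scene barrel_seat [(0.74, [475.0, 206.0, 32.0, 33.0]), (0.68, [441.0, 306.0, 31.0, 33.0])]
scene block_seat [(0.79, [450.0, 273.0, 34.0, 35.0])]
scene finned_seat []
1.1
```

Run:
```python
import cv2
a=cv2.imread("pics/top0.png")
b=cv2.resize(a[90:310,130:500],None,fx=2.16,fy=2.16,interpolation=cv2.INTER_CUBIC); cv2.imwrite("pics/top0c.png",b)
```

```text
(no output)
```

View pics/top0c.png

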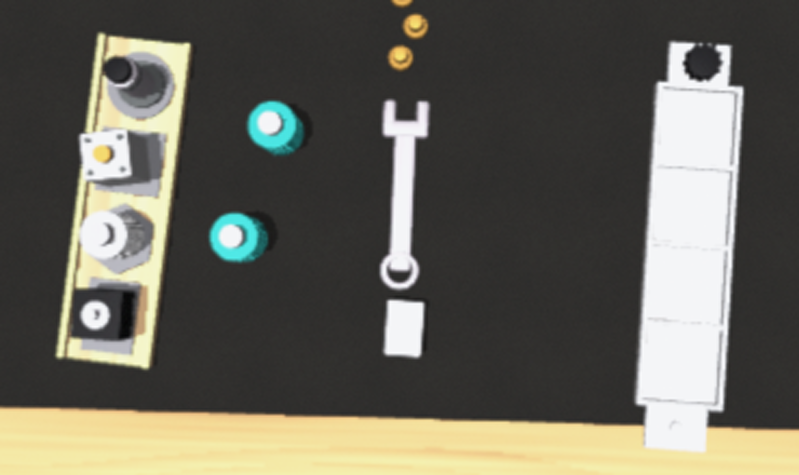

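View pics/scene0.png

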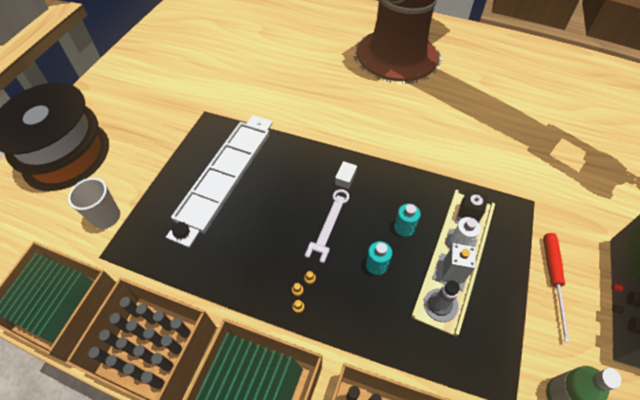

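```bash
cat > h.py <<'E'
from plant import state, optics, nets
import cv2, numpy as np
from scipy.optimize import minimize
def proj(i,X):
    c=np.asarray(X)@np.array(i["R"]).T+np.array(i["t"]); u=c[:,:2]/c[:,2:]
    u=u*(1+i["k1"]*(u**2).sum(1,keepdims=True)); return u*[i["fx"],i["fy"]]+[i["cx"],i["cy"]]
def unproj(i,px,z):
    d=(np.array(px,float)-[i["cx"],i["cy"]])/[i["fx"],i["fy"]]; u=d.copy()
    for _ in range(5): u=d/(1+i["k1"]*(u@u))
    R=np.array(i["R"]); o=-R.T@np.array(i["t"]); r=R.T@np.append(u,1); return (o+r*(z-o[2])/r[2])[:2]
def cyl(d,a,b):
    t=np.arange(0,6.28,.2); c=np.c_[np.cos(t),np.sin(t)]*d/2
    return np.vstack([np.c_[c,0*t+a],np.c_[c,0*t+b]])
def box(w,l,a,b,x=0): return np.array([[x+sx*w/2,sy*l/2,z] for sx in(-1,1) for sy in(-1,1) for z in(a,b)])
S={"barrel_head":[cyl(40,0,6),cyl(26,6,64),cyl(22,64,76)],"block_head":[box(38,38,0,62),cyl(14,62,72)],
"finned_head":[cyl(38,0,52),cyl(18,52,66)],"motor_head":[box(40,40,0,46),cyl(7,46,58)],
"transport_rack":[box(268,70,0,15),box(340,52,0,6)],"thumb_knob":[cyl(28,0,20)]}
def render(i,n,p,z0,k=4):
    m=np.zeros((400*k,640*k),np.uint8); c,s=np.cos(p[2]),np.sin(p[2])
    for P in S[n]:
        W=np.c_[P[:,0]*c-P[:,1]*s,P[:,0]*s+P[:,1]*c,P[:,2]]/1000+[p[0],p[1],z0]
        h=cv2.convexHull((((proj(i,W)+.5)*k-.5)*16).round().clip(-1e6,1e6).astype(np.int32)); cv2.fillConvexPoly(m,h,255,shift=4)
    return cv2.resize(m,(640,400),interpolation=cv2.INTER_AREA)/255.
def fit(obs,n,p0,z0):
    def f(q):
        e=0
        for i,mk in obs:
            r=render(i,n,q*sc,z0); e+=1-np.minimum(r,mk).sum()/np.maximum(r,mk).sum()
        return e/len(obs)
    sc=np.array([.004,.004,.06]); q=np.array(p0)/sc
    b=minimize(f,q,method="Nelder-Mead",options=dict(initial_simplex=[q,q+[2,0,0],q+[0,2,0],q+[0,0,2]],xatol=.03,fatol=1e-4))
    return b.x*sc,b.fun
def axes(): # tool axes
    from scipy.spatial.transform import Rotation as Ro
    s=state(); q=s["tool_rot"]; return s,Ro.from_quat([*q[1:],q[0]]).as_matrix()
E
python3 - <<'E'
from h import *
I={}
for c in("top","scene"): I[c]=optics.camera_info(c); optics.grab_frame(c)
gt={"barrel_head":(194,129),"block_head":(184,162),"finned_head":(181,199),"motor_head":(179,234),"transport_rack":(449,205),"thumb_knob":(456,118)}
for n,px in gt.items():
    z0={"transport_rack":0,"thumb_knob":.006}.get(n,.009); p=unproj(I["top"],px,z0+.03*(z0==.009))
    obs=[]
    for c in I:
        L=nets.outline_of(c,n); tgt=np.array(px) if c=="top" else proj(I[c],[[*p,z0+.03]])[0]
        L=[d for d in L if np.hypot(*(np.array(d["bbox"][:2])-tgt))<20 or n=="transport_rack" and d["bbox"][3]>100]
        if L: obs.append((I[c],L[0]["pixels"].astype(float)))
        else: print("none",c,n)
    for o in obs+[obs]:
        r=fit(o if isinstance(o,list) else [o],n,[*p,-.05],z0); print(n,np.round(r[0],4),round(r[1],3))
print(state()["time"])
E
```

```text
barrel_head [0.6382 0.2267 0.0612] 0.064
barrel_head [ 0.6383  0.2266 -0.1525] 0.087
barrel_head [ 0.6383  0.2267 -0.008 ] 0.076
block_head [0.5715 0.2373 0.1026] 0.053
block_head [0.5714 0.2368 0.0776] 0.061
block_head [0.5714 0.2372 0.0935] 0.058
finned_head [0.5088 0.2393 0.0302] 0.071
finned_head [ 0.5064  0.2395 -0.0175] 0.166
finned_head [0.5085 0.2392 0.0252] 0.121
motor_head [ 0.4441  0.2448 -0.0639] 0.066
motor_head [ 0.4444  0.244  -0.026 ] 0.12
motor_head [ 0.4441  0.2443 -0.0339] 0.097
transport_rack [ 0.5127 -0.237  -0.0483] 0.066
transport_rack [ 0.512  -0.2381 -0.0491] 0.07
transport_rack [ 0.5128 -0.2375 -0.0487] 0.071
thumb_knob [ 0.6648 -0.2441  0.0327] 0.098
thumb_knob [ 0.6627 -0.2465  0.0231] 0.143
thumb_knob [ 0.6644 -0.2444 -0.0281] 0.126
1.8
```

```bash
cat > go.py <<'E'
import sys
from h import *
from scipy.spatial.transform import Rotation as Ro
# successive goals: x,y,z,yaw (yaw of head: tool y at pi/2+yaw); each from the previous goal
s,R=axes(); p=s["tool_pos"]; print("t",round(s["time"],2),np.round(p,4),"F",np.round(s["contact_force"],1),"w",round(float(s["gripper_width"]),3),"q6",round(s["joint_pos"][5],2))
for a in sys.argv[1:]:
    g=np.array([float(v) for v in a.split(",")]); c,n=np.cos(g[3]),np.sin(g[3])
    T=np.array([[-c,-n,0],[-n,c,0],[0,0,-1.]])
    d=R.T@(g[:3]-p); r=Ro.from_matrix(R.T@T).as_rotvec()
    print(a,"d",np.round(d/.8,4),"r",np.round(r/1.5,4),"mm",round(np.linalg.norm(d)*1e3),"deg",round(np.degrees(np.linalg.norm(r)),1)); p,R=g[:3],T
E
python3 go.py .31,.42,.18,-.15 .444,.2445,.14,-.05 .444,.2445,.023,-.05
```

```text
t 1.8 [0.1798 0.5986 0.2313] F [-0.2 -0.5  0.4] w 1.0 q6 -0.12
.31,.42,.18,-.15 d [-0.2201 -0.167   0.0642] r [ 0.      0.     -0.0946] mm 227 deg 8.1
.444,.2445,.14,-.05 d [-0.1984 -0.1919  0.05  ] r [ 0.      0.     -0.0667] mm 224 deg 5.7
.444,.2445,.023,-.05 d [0.     0.     0.1463] r [0. 0. 0.] mm 117 deg 0.0
```

```bash
R='{"dx":-0.2201,"dy":-0.167,"dz":0.0642,"rz":-0.0946}'; true
python3 -m inch '[{"dx":-0.2201,"dy":-0.167,"dz":0.0642,"rz":-0.0946},{"dx":-0.2201,"dy":-0.167,"dz":0.0642,"rz":-0.0946},{"dx":-0.2201,"dy":-0.167,"dz":0.0642,"rz":-0.0946},{"dx":-0.2201,"dy":-0.167,"dz":0.0642,"rz":-0.0946},{"dx":-0.2201,"dy":-0.167,"dz":0.0642,"rz":-0.0946}]' 1
python3 -m inch '[{"dx":-0.198,"dy":-0.192,"dz":0.05,"rz":-0.0667},{"dx":-0.198,"dy":-0.192,"dz":0.05,"rz":-0.0667},{"dx":-0.198,"dy":-0.192,"dz":0.05,"rz":-0.0667},{"dx":-0.198,"dy":-0.192,"dz":0.05,"rz":-0.0667},{"dx":-0.198,"dy":-0.192,"dz":0.05,"rz":-0.0667}]'
python3 -m inch '[{"dx":0},{"dx":0},{"dx":0}]'
python3 go.py .444,.2445,.14,-.05 .444,.2445,.023,-.05
```

```text
t 1.8 [0.1798 0.5986 0.2313] F [-0.2 -0.5  0.4] w 1.0 q6 -0.12
.444,.2445,.14,-.05 d [-0.4436 -0.3289  0.1141] r [ 0.      0.     -0.1612] mm 451 deg 13.9
.444,.2445,.023,-.05 d [0.     0.     0.1463] r [0. 0. 0.] mm 117 deg 0.0validation failed for argument at $[0]...
validation failed for argument at $[0]...
validation failed for argument at $[0]...
```

```bash
python3 -m inch '[{"dx":-0.2201,"dy":-0.167,"dz":0.0642,"rx":0,"ry":0,"rz":-0.0946},{"dx":-0.2201,"dy":-0.167,"dz":0.0642,"rx":0,"ry":0,"rz":-0.0946},{"dx":-0.2201,"dy":-0.167,"dz":0.0642,"rx":0,"ry":0,"rz":-0.0946},{"dx":-0.2201,"dy":-0.167,"dz":0.0642,"rx":0,"ry":0,"rz":-0.0946},{"dx":-0.2201,"dy":-0.167,"dz":0.0642,"rx":0,"ry":0,"rz":-0.0946}]' 1
python3 -m inch '[{"dx":-0.198,"dy":-0.192,"dz":0.05,"rx":0,"ry":0,"rz":-0.0667},{"dx":-0.198,"dy":-0.192,"dz":0.05,"rx":0,"ry":0,"rz":-0.0667},{"dx":-0.198,"dy":-0.192,"dz":0.05,"rx":0,"ry":0,"rz":-0.0667},{"dx":-0.198,"dy":-0.192,"dz":0.05,"rx":0,"ry":0,"rz":-0.0667},{"dx":-0.198,"dy":-0.192,"dz":0.05,"rx":0,"ry":0,"rz":-0.0667}]'
python3 -m inch '[{"dx":0,"dy":0,"dz":0,"rx":0,"ry":0,"rz":0},{"dx":0,"dy":0,"dz":0,"rx":0,"ry":0,"rz":0},{"dx":0,"dy":0,"dz":0,"rx":0,"ry":0,"rz":0}]'
python3 go.py .444,.2445,.14,-.05 .444,.2445,.023,-.05
```

```text
time: 2.3
tool_pos: [0.3111, 0.4171, 0.1788]
tool_rot: [-0.0, 0.076, 0.997, -0.001]
contact_force: [0.6, 0.5, -0.3]
gripper_width: 0.998
grasp_force: 0.0
time: 2.8
tool_pos: [0.4451, 0.2415, 0.1394]
tool_rot: [0.0, 0.027, 1.0, -0.0]
contact_force: [0.3, 0.2, 0.1]
gripper_width: 0.996
grasp_force: 0.0
time: 3.1
tool_pos: [0.4433, 0.2453, 0.1403]
tool_rot: [0.0, 0.024, 1.0, 0.0]
contact_force: [-0.8, -0.6, 0.2]
gripper_width: 1.001
grasp_force: 0.0
t 3.1 [0.4433 0.2453 0.1403] F [-0.8 -0.6  0.2] w 1.001 q6 -1.16
.444,.2445,.14,-.05 d [-0.0009 -0.0009  0.0003] r [0.0003 0.0002 0.0008] mm 1 deg 0.1
.444,.2445,.023,-.05 d [0.     0.     0.1463] r [0. 0. 0.] mm 117 deg 0.0
```

Run:
```python
from h import *
i=optics.camera_info("wrist"); im=optics.grab_frame("wrist")[:,:,::-1].copy()
for n,p in {"motor_head":(.4441,.2443,-.05),"finned_head":(.5085,.2392,0),"block_head":(.5714,.2372,.09),"barrel_head":(.6383,.2267,0)}.items():
    m=(render(i,n,p,.009)>.5).astype(np.uint8); c,_=cv2.findContours(m,0,2); cv2.drawContours(im,c,-1,(0,0,255),1)
    L=nets.outline_of("wrist",n); print(n,[(round(d["confidence"],2),np.round(d["bbox"])) for d in L])
cv2.imwrite("pics/w1.png",im)
```

```text
motor_head [(0.81, array([320., 195.,  59.,  63.]))]
finned_head [(0.96, array([317., 274.,  52.,  73.])), (0.74, array([193., 258.,  63.,  36.]))]
block_head [(0.98, array([316., 329.,  51.,  41.]))]
barrel_head []
```

View pics/w1.png

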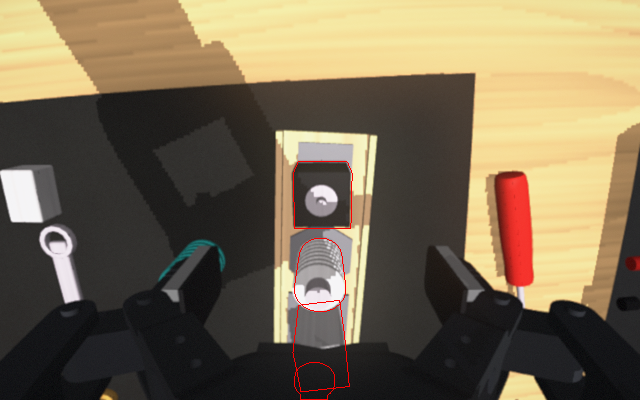

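```bash
python3 -c "
from h import *
i=optics.camera_info('top');print(unproj(i,(240,200),.035),unproj(i,(260,149),.035))"
python3 -m inch '[{"dx":-0.0009,"dy":-0.0009,"dz":0.06,"rx":0,"ry":0,"rz":0},{"dx":-0.0009,"dy":-0.0009,"dz":0.11,"rx":0,"ry":0,"rz":0},{"dx":-0.0009,"dy":-0.0009,"dz":0.1466,"rx":0,"ry":0,"rz":0},{"dx":-0.0009,"dy":-0.0009,"dz":0.1466,"rx":0,"ry":0,"rz":0},{"dx":-0.0009,"dy":-0.0009,"dz":0.1466,"rx":0,"ry":0,"rz":0}]'
python3 -m inch '[{"dx":0,"dy":0,"dz":0,"rx":0,"ry":0,"rz":0},{"dx":0,"dy":0,"dz":0,"rx":0,"ry":0,"rz":0},{"dx":0,"dy":0,"dz":0,"rx":0,"ry":0,"rz":0},{"dx":0,"dy":0,"dz":0,"rx":0,"ry":0,"rz":0},{"dx":0,"dy":0,"dz":0,"rx":0,"ry":0,"rz":0}]' -1
python3 -m inch '[{"dx":0,"dy":0,"dz":0,"rx":0,"ry":0,"rz":0},{"dx":0,"dy":0,"dz":0,"rx":0,"ry":0,"rz":0},{"dx":0,"dy":0,"dz":0,"rx":0,"ry":0,"rz":0},{"dx":0,"dy":0,"dz":0,"rx":0,"ry":0,"rz":0},{"dx":0,"dy":0,"dz":0,"rx":0,"ry":0,"rz":0}]'
python3 go.py .444,.2445,.15,-.05 .528,.001,.15,-.05 .6117,-.2423,.15,-.049 .6117,-.2423,.024,-.049
```

```text
[0.50824193 0.13570988] [0.59989252 0.1028007 ]
time: 3.85
tool_pos: [0.4443, 0.244, 0.023]
tool_rot: [-0.0, 0.025, 1.0, -0.0]
contact_force: [-0.1, -0.2, 0.7]
gripper_width: 0.996
grasp_force: 0.0
time: 4.35
tool_pos: [0.4458, 0.2442, 0.0245]
tool_rot: [0.002, 0.025, 1.0, 0.001]
contact_force: [-0.7, -0.3, 6.0]
gripper_width: 0.464
grasp_force: 62.1
time: 4.85
tool_pos: [0.4458, 0.2442, 0.0245]
tool_rot: [0.001, 0.025, 1.0, 0.001]
contact_force: [-0.1, -0.8, 6.8]
gripper_width: 0.459
grasp_force: 62.1
t 4.85 [0.4458 0.2442 0.0245] F [-0.1 -0.8  6.8] w 0.459 q6 -1.17
.444,.2445,.15,-.05 d [ 0.0018  0.0004 -0.1569] r [0.0009 0.0019 0.0001] mm 126 deg 0.2
.528,.001,.15,-.05 d [-0.1201 -0.2987  0.    ] r [0. 0. 0.] mm 258 deg 0.0
.6117,-.2423,.15,-.049 d [-0.1197 -0.2985  0.    ] r [ 0.      0.     -0.0007] mm 257 deg 0.1
.6117,-.2423,.024,-.049 d [0.     0.     0.1575] r [0. 0. 0.] mm 126 deg 0.0
```

```bash
python3 -m inch '[{"dx":0,"dy":0,"dz":-0.03,"rx":0,"ry":0,"rz":0},{"dx":0,"dy":0,"dz":-0.07,"rx":0,"ry":0,"rz":0},{"dx":0,"dy":0,"dz":-0.11,"rx":0,"ry":0,"rz":0},{"dx":0,"dy":0,"dz":-0.14,"rx":0,"ry":0,"rz":0},{"dx":0,"dy":0,"dz":-0.157,"rx":0,"ry":0,"rz":0}]'
python3 -m inch '[{"dx":-0.012,"dy":-0.03,"dz":0,"rx":0,"ry":0,"rz":0},{"dx":-0.032,"dy":-0.08,"dz":0,"rx":0,"ry":0,"rz":0},{"dx":-0.054,"dy":-0.135,"dz":0,"rx":0,"ry":0,"rz":0},{"dx":-0.076,"dy":-0.19,"dz":0,"rx":0,"ry":0,"rz":0},{"dx":-0.098,"dy":-0.245,"dz":0,"rx":0,"ry":0,"rz":0}]'
python3 -m inch '[{"dx":-0.022,"dy":-0.055,"dz":0,"rx":0,"ry":0,"rz":0},{"dx":-0.044,"dy":-0.11,"dz":0,"rx":0,"ry":0,"rz":0},{"dx":-0.066,"dy":-0.165,"dz":0,"rx":0,"ry":0,"rz":0},{"dx":-0.088,"dy":-0.22,"dz":0,"rx":0,"ry":0,"rz":0},{"dx":-0.104,"dy":-0.26,"dz":0,"rx":0,"ry":0,"rz":0}]'
python3 -m inch '[{"dx":-0.016,"dy":-0.04,"dz":0,"rx":0,"ry":0,"rz":0},{"dx":-0.032,"dy":-0.08,"dz":0,"rx":0,"ry":0,"rz":0},{"dx":-0.037,"dy":-0.092,"dz":0,"rx":0,"ry":0,"rz":0},{"dx":-0.037,"dy":-0.092,"dz":0,"rx":0,"ry":0,"rz":0},{"dx":-0.037,"dy":-0.092,"dz":0,"rx":0,"ry":0,"rz":0}]'
python3 go.py .6117,-.2423,.15,-.049 .6117,-.2423,.0225,-.049
```

```text
time: 5.35
tool_pos: [0.445, 0.2439, 0.1504]
tool_rot: [0.001, 0.025, 1.0, 0.001]
contact_force: [0.2, 0.1, -2.0]
gripper_width: 0.46
grasp_force: 61.2
time: 5.85
tool_pos: [0.5123, 0.0423, 0.1471]
tool_rot: [-0.001, 0.025, 1.0, 0.0]
contact_force: [0.5, 0.9, -1.4]
gripper_width: 0.459
grasp_force: 61.3
time: 6.35
tool_pos: [0.5853, -0.1705, 0.1468]
tool_rot: [-0.001, 0.026, 1.0, 0.0]
contact_force: [0.0, 0.7, -1.0]
gripper_width: 0.453
grasp_force: 61.3
time: 6.85
tool_pos: [0.6108, -0.2417, 0.1472]
tool_rot: [-0.001, 0.025, 1.0, 0.001]
contact_force: [-0.4, 0.6, -1.1]
gripper_width: 0.456
grasp_force: 61.3
t 6.85 [ 0.6108 -0.2417  0.1472] F [-0.4  0.6 -1.1] w 0.456 q6 -2.01
.6117,-.2423,.15,-.049 d [-0.0011 -0.0006 -0.0036] r [ 0.001  -0.0013 -0.0004] mm 3 deg 0.1
.6117,-.2423,.0225,-.049 d [0.     0.     0.1594] r [0. 0. 0.] mm 128 deg 0.0
```

```bash
python3 -m inch '[{"dx":-0.001,"dy":-0.001,"dz":0.04,"rx":0,"ry":0,"rz":0},{"dx":-0.001,"dy":-0.001,"dz":0.09,"rx":0,"ry":0,"rz":0},{"dx":-0.001,"dy":-0.001,"dz":0.13,"rx":0,"ry":0,"rz":0},{"dx":-0.001,"dy":-0.001,"dz":0.15,"rx":0,"ry":0,"rz":0},{"dx":-0.001,"dy":-0.001,"dz":0.15,"rx":0,"ry":0,"rz":0}]'
python3 -m inch '[{"dx":0,"dy":0,"dz":0.002,"rx":0,"ry":0,"rz":0},{"dx":0,"dy":0,"dz":0.004,"rx":0,"ry":0,"rz":0},{"dx":0,"dy":0,"dz":0.005,"rx":0,"ry":0,"rz":0},{"dx":0,"dy":0,"dz":0.005,"rx":0,"ry":0,"rz":0},{"dx":0,"dy":0,"dz":0.005,"rx":0,"ry":0,"rz":0}]'
```

```text
time: 7.35
tool_pos: [0.6099, -0.2413, 0.025]
tool_rot: [-0.003, 0.024, 1.0, 0.002]
contact_force: [0.5, 0.6, -2.1]
gripper_width: 0.46
grasp_force: 61.4
time: 7.85
tool_pos: [0.6127, -0.244, 0.0251]
tool_rot: [0.001, 0.025, 1.0, -0.0]
contact_force: [-0.5, 0.2, -2.4]
gripper_width: 0.462
grasp_force: 61.4
```

```bash
python3 -m inch '[{"dx":0,"dy":0,"dz":0.001,"rx":0,"ry":0,"rz":0},{"dx":0,"dy":0,"dz":0.002,"rx":0,"ry":0,"rz":0},{"dx":0,"dy":0,"dz":0.002,"rx":0,"ry":0,"rz":0},{"dx":0,"dy":0,"dz":0.002,"rx":0,"ry":0,"rz":0}]'
python3 -m inch '[{"dx":0,"dy":0,"dz":0.001,"rx":0,"ry":0,"rz":0},{"dx":0,"dy":0,"dz":0.001,"rx":0,"ry":0,"rz":0},{"dx":0,"dy":0,"dz":0.001,"rx":0,"ry":0,"rz":0}]'
```

```text
time: 8.25
tool_pos: [0.6122, -0.2437, 0.0225]
tool_rot: [-0.0, 0.025, 1.0, 0.0]
contact_force: [-0.2, 0.3, -2.0]
gripper_width: 0.459
grasp_force: 61.4
time: 8.55
tool_pos: [0.6123, -0.2437, 0.0218]
tool_rot: [-0.0, 0.025, 1.0, 0.0]
contact_force: [0.4, -1.2, -1.8]
gripper_width: 0.459
grasp_force: 61.4
```

```bash
python3 -m inch '[{"dx":0,"dy":0,"dz":0.001,"rx":0,"ry":0,"rz":0},{"dx":0,"dy":0,"dz":0.001,"rx":0,"ry":0,"rz":0},{"dx":0,"dy":0,"dz":0.001,"rx":0,"ry":0,"rz":0}]'
python3 -m inch '[{"dx":0,"dy":0,"dz":0.001,"rx":0,"ry":0,"rz":0},{"dx":0,"dy":0,"dz":0.001,"rx":0,"ry":0,"rz":0},{"dx":0,"dy":0,"dz":0.001,"rx":0,"ry":0,"rz":0}]'
```

```text
time: 8.85
tool_pos: [0.6124, -0.2438, 0.0216]
tool_rot: [0.0, 0.025, 1.0, -0.0]
contact_force: [-1.4, 1.1, 2.5]
gripper_width: 0.459
grasp_force: 61.7
time: 9.15
tool_pos: [0.6124, -0.2438, 0.0215]
tool_rot: [-0.0, 0.025, 1.0, 0.0]
contact_force: [-4.3, 1.9, 6.5]
gripper_width: 0.462
grasp_force: 62.5
```

```bash
python3 -m inch '[{"dx":0,"dy":0,"dz":0,"rx":0,"ry":0,"rz":0},{"dx":0,"dy":0,"dz":0,"rx":0,"ry":0,"rz":0},{"dx":0,"dy":0,"dz":0,"rx":0,"ry":0,"rz":0},{"dx":0,"dy":0,"dz":0,"rx":0,"ry":0,"rz":0},{"dx":0,"dy":0,"dz":0,"rx":0,"ry":0,"rz":0}]' 1
python3 -m inch '[{"dx":0,"dy":0,"dz":-0.03,"rx":0,"ry":0,"rz":0},{"dx":0,"dy":0,"dz":-0.08,"rx":0,"ry":0,"rz":0},{"dx":0,"dy":0,"dz":-0.13,"rx":0,"ry":0,"rz":0},{"dx":0,"dy":0,"dz":-0.16,"rx":0,"ry":0,"rz":0},{"dx":0,"dy":0,"dz":-0.16,"rx":0,"ry":0,"rz":0}]'
python3 go.py .56,-.01,.15,-.07 .5087,.2392,.14,-.09 .5087,.2392,.026,-.09
```

```text
time: 9.65
tool_pos: [0.6123, -0.2437, 0.0201]
tool_rot: [-0.0, 0.025, 1.0, 0.0]
contact_force: [0.4, -0.6, 0.6]
gripper_width: 1.003
grasp_force: 0.0
time: 10.15
tool_pos: [0.6151, -0.2452, 0.1543]
tool_rot: [0.004, 0.025, 1.0, -0.002]
contact_force: [-0.4, 0.5, 0.1]
gripper_width: 1.002
grasp_force: 0.0
t 10.15 [ 0.6151 -0.2452  0.1543] F [-0.4  0.5  0.1] w 1.002 q6 -2.01
.56,-.01,.15,-.07 d [0.0835 0.2902 0.0034] r [-0.0028  0.006   0.0135] mm 242 deg 1.3
.5087,.2392,.14,-.09 d [0.0858 0.3063 0.0125] r [0.     0.     0.0133] mm 255 deg 1.1
.5087,.2392,.026,-.09 d [0.     0.     0.1425] r [0. 0. 0.] mm 114 deg 0.0
```

```bash
python3 -m inch '[{"dx":0.017,"dy":0.058,"dz":0,"rx":0,"ry":0,"rz":0.003},{"dx":0.034,"dy":0.116,"dz":0,"rx":0,"ry":0,"rz":0.006},{"dx":0.051,"dy":0.174,"dz":0,"rx":0,"ry":0,"rz":0.009},{"dx":0.068,"dy":0.232,"dz":0,"rx":0,"ry":0,"rz":0.012},{"dx":0.083,"dy":0.29,"dz":0,"rx":0,"ry":0,"rz":0.0135}]'
python3 -m inch '[{"dx":0.017,"dy":0.06,"dz":0,"rx":0,"ry":0,"rz":0.003},{"dx":0.034,"dy":0.12,"dz":0,"rx":0,"ry":0,"rz":0.006},{"dx":0.051,"dy":0.18,"dz":0,"rx":0,"ry":0,"rz":0.009},{"dx":0.068,"dy":0.24,"dz":0,"rx":0,"ry":0,"rz":0.012},{"dx":0.084,"dy":0.3,"dz":0.0125,"rx":0,"ry":0,"rz":0.0133}]'
python3 -m inch '[{"dx":0,"dy":0,"dz":0,"rx":0,"ry":0,"rz":0},{"dx":0,"dy":0,"dz":0,"rx":0,"ry":0,"rz":0},{"dx":0,"dy":0,"dz":0,"rx":0,"ry":0,"rz":0},{"dx":0,"dy":0,"dz":0,"rx":0,"ry":0,"rz":0}]'
python3 go.py .5087,.2392,.14,-.09 .5087,.2392,.026,-.09
```

```text
time: 10.65
tool_pos: [0.5558, -0.0069, 0.1464]
tool_rot: [-0.001, 0.035, 0.999, 0.0]
contact_force: [0.6, 1.1, -0.8]
gripper_width: 1.0
grasp_force: 0.0
time: 11.15
tool_pos: [0.5069, 0.2368, 0.1383]
tool_rot: [0.001, 0.045, 0.999, 0.0]
contact_force: [1.1, 0.3, -0.1]
gripper_width: 1.001
grasp_force: 0.0
time: 11.55
tool_pos: [0.5078, 0.2335, 0.1382]
tool_rot: [-0.0, 0.046, 0.999, -0.0]
contact_force: [-0.1, -1.0, -0.2]
gripper_width: 0.999
grasp_force: 0.0
t 11.55 [0.5078 0.2335 0.1382] F [-0.1 -1.  -0.2] w 0.999 q6 -1.18
.5087,.2392,.14,-.09 d [-0.0004  0.0072 -0.0023] r [-0.0002 -0.0001 -0.0013] mm 6 deg 0.1
.5087,.2392,.026,-.09 d [0.     0.     0.1425] r [0. 0. 0.] mm 114 deg 0.0
```

```bash
python3 -m inch '[{"dx":-0.0004,"dy":0.0072,"dz":0.05,"rx":0,"ry":0,"rz":0},{"dx":-0.0004,"dy":0.0072,"dz":0.1,"rx":0,"ry":0,"rz":0},{"dx":-0.0004,"dy":0.0072,"dz":0.14,"rx":0,"ry":0,"rz":0},{"dx":-0.0004,"dy":0.0072,"dz":0.14,"rx":0,"ry":0,"rz":0},{"dx":-0.0004,"dy":0.0072,"dz":0.14,"rx":0,"ry":0,"rz":0}]'
python3 -m inch '[{"dx":0,"dy":0,"dz":0,"rx":0,"ry":0,"rz":0},{"dx":0,"dy":0,"dz":0,"rx":0,"ry":0,"rz":0},{"dx":0,"dy":0,"dz":0,"rx":0,"ry":0,"rz":0},{"dx":0,"dy":0,"dz":0,"rx":0,"ry":0,"rz":0},{"dx":0,"dy":0,"dz":0,"rx":0,"ry":0,"rz":0}]' -1
python3 -m inch '[{"dx":0,"dy":0,"dz":0,"rx":0,"ry":0,"rz":0},{"dx":0,"dy":0,"dz":0,"rx":0,"ry":0,"rz":0},{"dx":0,"dy":0,"dz":0,"rx":0,"ry":0,"rz":0},{"dx":0,"dy":0,"dz":0,"rx":0,"ry":0,"rz":0}]'
python3 go.py .5087,.2392,.15,-.09 .5273,0,.15,-.07 .5458,-.2391,.15,-.05
```

```text
time: 12.05
tool_pos: [0.5087, 0.2396, 0.0267]
tool_rot: [-0.0, 0.046, 0.999, -0.0]
contact_force: [0.6, 0.5, 2.1]
gripper_width: 1.0
grasp_force: 0.0
time: 12.55
tool_pos: [0.5097, 0.2409, 0.0284]
tool_rot: [0.002, 0.045, 0.999, 0.0]
contact_force: [-0.8, -0.6, 6.9]
gripper_width: 0.431
grasp_force: 60.2
time: 12.95
tool_pos: [0.5097, 0.2409, 0.0284]
tool_rot: [0.002, 0.045, 0.999, 0.0]
contact_force: [0.1, -0.9, 6.0]
gripper_width: 0.429
grasp_force: 60.2
t 12.95 [0.5097 0.2409 0.0284] F [ 0.1 -0.9  6. ] w 0.429 q6 -1.17
.5087,.2392,.15,-.09 d [ 0.0006 -0.0021 -0.152 ] r [0.0006 0.002  0.0001] mm 122 deg 0.2
.5273,0,.15,-.07 d [-0.05   -0.2957  0.    ] r [ 0.      0.     -0.0133] mm 240 deg 1.1
.5458,-.2391,.15,-.05 d [-0.044  -0.2965  0.    ] r [ 0.      0.     -0.0133] mm 240 deg 1.1
```

```bash
python3 -m inch '[{"dx":0,"dy":0,"dz":-0.03,"rx":0,"ry":0,"rz":0},{"dx":0,"dy":0,"dz":-0.07,"rx":0,"ry":0,"rz":0},{"dx":0,"dy":0,"dz":-0.11,"rx":0,"ry":0,"rz":0},{"dx":0,"dy":0,"dz":-0.14,"rx":0,"ry":0,"rz":0},{"dx":0,"dy":0,"dz":-0.155,"rx":0,"ry":0,"rz":0}]'
python3 -m inch '[{"dx":-0.006,"dy":-0.03,"dz":0,"rx":0,"ry":0,"rz":0},{"dx":-0.015,"dy":-0.08,"dz":0,"rx":0,"ry":0,"rz":-0.004},{"dx":-0.024,"dy":-0.135,"dz":0,"rx":0,"ry":0,"rz":-0.008},{"dx":-0.034,"dy":-0.19,"dz":0,"rx":0,"ry":0,"rz":-0.012},{"dx":-0.041,"dy":-0.245,"dz":0,"rx":0,"ry":0,"rz":-0.013}]'
python3 -m inch '[{"dx":-0.009,"dy":-0.055,"dz":0,"rx":0,"ry":0,"rz":-0.004},{"dx":-0.018,"dy":-0.11,"dz":0,"rx":0,"ry":0,"rz":-0.008},{"dx":-0.027,"dy":-0.165,"dz":0,"rx":0,"ry":0,"rz":-0.012},{"dx":-0.034,"dy":-0.22,"dz":0,"rx":0,"ry":0,"rz":-0.013},{"dx":-0.041,"dy":-0.26,"dz":0,"rx":0,"ry":0,"rz":-0.013}]'
python3 -m inch '[{"dx":-0.006,"dy":-0.04,"dz":0,"rx":0,"ry":0,"rz":0},{"dx":-0.012,"dy":-0.08,"dz":0,"rx":0,"ry":0,"rz":0},{"dx":-0.013,"dy":-0.088,"dz":0,"rx":0,"ry":0,"rz":0},{"dx":-0.013,"dy":-0.088,"dz":0,"rx":0,"ry":0,"rz":0},{"dx":-0.013,"dy":-0.088,"dz":0,"rx":0,"ry":0,"rz":0}]'
python3 go.py .5458,-.2391,.15,-.049 .5458,-.2391,.0265,-.049
```

```text
time: 13.45
tool_pos: [0.5092, 0.2409, 0.1531]
tool_rot: [0.002, 0.045, 0.999, 0.001]
contact_force: [-0.2, 0.5, -1.1]
gripper_width: 0.43
grasp_force: 60.2
time: 13.95
tool_pos: [0.5225, 0.0409, 0.1492]
tool_rot: [-0.001, 0.035, 0.999, 0.0]
contact_force: [0.9, 0.7, -1.2]
gripper_width: 0.43
grasp_force: 60.4
time: 14.45
tool_pos: [0.5404, -0.1697, 0.1491]
tool_rot: [-0.001, 0.026, 1.0, 0.0]
contact_force: [-0.2, 1.0, -1.1]
gripper_width: 0.43
grasp_force: 60.4
time: 14.95
tool_pos: [0.5477, -0.2372, 0.1494]
tool_rot: [-0.001, 0.025, 1.0, 0.001]
contact_force: [0.2, 0.2, -1.9]
gripper_width: 0.427
grasp_force: 60.5
t 14.95 [ 0.5477 -0.2372  0.1494] F [ 0.2  0.2 -1.9] w 0.427 q6 -2.05
.5458,-.2391,.15,-.049 d [ 0.0022 -0.0025 -0.0007] r [ 0.0009 -0.001  -0.0011] mm 3 deg 0.2
.5458,-.2391,.0265,-.049 d [0.     0.     0.1544] r [0. 0. 0.] mm 124 deg 0.0
```

```bash
python3 -m inch '[{"dx":0.002,"dy":-0.002,"dz":0.04,"rx":0,"ry":0,"rz":0},{"dx":0.002,"dy":-0.002,"dz":0.09,"rx":0,"ry":0,"rz":0},{"dx":0.002,"dy":-0.002,"dz":0.13,"rx":0,"ry":0,"rz":0},{"dx":0.002,"dy":-0.002,"dz":0.15,"rx":0,"ry":0,"rz":0},{"dx":0.002,"dy":-0.002,"dz":0.15,"rx":0,"ry":0,"rz":0}]'
python3 -m inch '[{"dx":0,"dy":0,"dz":0.002,"rx":0,"ry":0,"rz":0},{"dx":0,"dy":0,"dz":0.003,"rx":0,"ry":0,"rz":0},{"dx":0,"dy":0,"dz":0.003,"rx":0,"ry":0,"rz":0},{"dx":0,"dy":0,"dz":0.003,"rx":0,"ry":0,"rz":0},{"dx":0,"dy":0,"dz":0.003,"rx":0,"ry":0,"rz":0}]'
python3 -m inch '[{"dx":0,"dy":0,"dz":0.001,"rx":0,"ry":0,"rz":0},{"dx":0,"dy":0,"dz":0.002,"rx":0,"ry":0,"rz":0},{"dx":0,"dy":0,"dz":0.002,"rx":0,"ry":0,"rz":0},{"dx":0,"dy":0,"dz":0.002,"rx":0,"ry":0,"rz":0}]'
```

```text
time: 15.45
tool_pos: [0.5454, -0.2381, 0.0285]
tool_rot: [-0.002, 0.025, 1.0, 0.001]
contact_force: [0.2, -0.3, -1.1]
gripper_width: 0.425
grasp_force: 60.8
time: 15.95
tool_pos: [0.5467, -0.24, 0.0286]
tool_rot: [0.0, 0.026, 1.0, -0.0]
contact_force: [-0.6, 0.9, -2.1]
gripper_width: 0.43
grasp_force: 60.7
time: 16.35
tool_pos: [0.5464, -0.2398, 0.0263]
tool_rot: [-0.0, 0.026, 1.0, 0.0]
contact_force: [-1.3, 0.9, -1.3]
gripper_width: 0.425
grasp_force: 60.7
```

```bash
python3 -m inch '[{"dx":0,"dy":0,"dz":0.001,"rx":0,"ry":0,"rz":0},{"dx":0,"dy":0,"dz":0.0015,"rx":0,"ry":0,"rz":0},{"dx":0,"dy":0,"dz":0.0015,"rx":0,"ry":0,"rz":0},{"dx":0,"dy":0,"dz":0.0015,"rx":0,"ry":0,"rz":0}]'
python3 go.py
```

```text
time: 16.75
tool_pos: [0.5465, -0.2399, 0.0254]
tool_rot: [0.0, 0.026, 1.0, -0.0]
contact_force: [-1.3, 0.6, 1.1]
gripper_width: 0.43
grasp_force: 60.9
t 16.75 [ 0.5465 -0.2399  0.0254] F [-1.3  0.6  1.1] w 0.43 q6 -2.06
```

```bash
python3 -m inch '[{"dx":0,"dy":0,"dz":0,"rx":0,"ry":0,"rz":0},{"dx":0,"dy":0,"dz":0,"rx":0,"ry":0,"rz":0},{"dx":0,"dy":0,"dz":0,"rx":0,"ry":0,"rz":0},{"dx":0,"dy":0,"dz":0,"rx":0,"ry":0,"rz":0},{"dx":0,"dy":0,"dz":0,"rx":0,"ry":0,"rz":0}]' 1
python3 -m inch '[{"dx":0,"dy":0,"dz":-0.03,"rx":0,"ry":0,"rz":0},{"dx":0,"dy":0,"dz":-0.08,"rx":0,"ry":0,"rz":0},{"dx":0,"dy":0,"dz":-0.13,"rx":0,"ry":0,"rz":0},{"dx":0,"dy":0,"dz":-0.16,"rx":0,"ry":0,"rz":0},{"dx":0,"dy":0,"dz":-0.16,"rx":0,"ry":0,"rz":0},{"dx":0,"dy":0,"dz":-0.16,"rx":0,"ry":0,"rz":0}]'
python3 -m inch '[{"dx":0,"dy":0,"dz":-0.03,"rx":0,"ry":0,"rz":0},{"dx":0,"dy":0,"dz":-0.08,"rx":0,"ry":0,"rz":0},{"dx":0,"dy":0,"dz":-0.13,"rx":0,"ry":0,"rz":0},{"dx":0,"dy":0,"dz":-0.16,"rx":0,"ry":0,"rz":0},{"dx":0,"dy":0,"dz":-0.16,"rx":0,"ry":0,"rz":0}]'
python3 go.py .56,0,.155,.02 .5714,.2372,.155,.09 .5714,.2372,.031,.09
```

```text
time: 17.25
tool_pos: [0.5465, -0.2398, 0.0252]
tool_rot: [0.0, 0.026, 1.0, -0.0]
contact_force: [0.2, -0.3, -0.6]
gripper_width: 0.998
grasp_force: 0.0
time: 17.75
tool_pos: [0.5492, -0.2414, 0.1588]
tool_rot: [0.004, 0.025, 1.0, -0.002]
contact_force: [0.3, 0.6, 0.2]
gripper_width: 0.998
grasp_force: 0.0
t 17.75 [ 0.5492 -0.2414  0.1588] F [0.3 0.6 0.2] w 0.998 q6 -2.06
.56,0,.155,.02 d [0.0019 0.302  0.0034] r [-0.0032  0.0056 -0.0473] mm 242 deg 4.1
.5714,.2372,.155,.09 d [-0.0202  0.2962  0.    ] r [ 0.      0.     -0.0467] mm 237 deg 4.0
.5714,.2372,.031,.09 d [0.    0.    0.155] r [0. 0. 0.] mm 124 deg 0.0validation failed for argument at $...
```

```bash
python3 -m inch '[{"dx":0,"dy":0.058,"dz":0,"rx":0,"ry":0,"rz":-0.01},{"dx":0,"dy":0.116,"dz":0,"rx":0,"ry":0,"rz":-0.02},{"dx":0,"dy":0.174,"dz":0,"rx":0,"ry":0,"rz":-0.03},{"dx":0,"dy":0.232,"dz":0,"rx":0,"ry":0,"rz":-0.04},{"dx":0,"dy":0.29,"dz":0,"rx":0,"ry":0,"rz":-0.047}]'
python3 -m inch '[{"dx":-0.004,"dy":0.06,"dz":0,"rx":0,"ry":0,"rz":-0.01},{"dx":-0.008,"dy":0.12,"dz":0,"rx":0,"ry":0,"rz":-0.02},{"dx":-0.012,"dy":0.18,"dz":0,"rx":0,"ry":0,"rz":-0.03},{"dx":-0.016,"dy":0.24,"dz":0,"rx":0,"ry":0,"rz":-0.04},{"dx":-0.02,"dy":0.3,"dz":0,"rx":0,"ry":0,"rz":-0.047}]'
python3 -m inch '[{"dx":0,"dy":0,"dz":0,"rx":0,"ry":0,"rz":0},{"dx":0,"dy":0,"dz":0,"rx":0,"ry":0,"rz":0},{"dx":0,"dy":0,"dz":0,"rx":0,"ry":0,"rz":0},{"dx":0,"dy":0,"dz":0,"rx":0,"ry":0,"rz":0}]'
python3 - <<'E'
from h import *
i=optics.camera_info("wrist"); im=optics.grab_frame("wrist")[:,:,::-1].copy()
for n,p in {"block_head":(.5714,.2372,.09),"barrel_head":(.6383,.2267,0)}.items():
    L=nets.outline_of("wrist",n); print(n,[(round(d["confidence"],2),np.round(d["bbox"])) for d in L])
    if L: print(fit([(i,L[0]["pixels"].astype(float))],n,p,.009))
    m=(render(i,n,p,.009)>.5).astype(np.uint8); c,_=cv2.findContours(m,0,2); cv2.drawContours(im,c,-1,(0,0,255),1)
cv2.imwrite("pics/w2.png",im)
E
python3 go.py .5714,.2372,.155,.09 .5714,.2372,.031,.09
```

```text
time: 18.25
tool_pos: [0.5572, -0.0063, 0.1514]
tool_rot: [-0.001, -0.01, 1.0, 0.0]
contact_force: [0.9, -0.0, 0.4]
gripper_width: 1.005
grasp_force: 0.0
time: 18.75
tool_pos: [0.5686, 0.2339, 0.1513]
tool_rot: [-0.001, -0.045, 0.999, -0.0]
contact_force: [1.3, -0.4, -0.2]
gripper_width: 1.0
grasp_force: 0.0
time: 19.15
tool_pos: [0.5695, 0.2308, 0.1526]
tool_rot: [-0.0, -0.044, 0.999, -0.0]
contact_force: [0.1, 0.1, -0.3]
gripper_width: 1.003
grasp_force: 0.0
block_head [(0.91, array([329., 198.,  54.,  69.]))]
(array([0.57058278, 0.23544113, 0.11509496]), np.float64(0.05153507647173472))
barrel_head [(0.58, array([311., 272.,  46.,  79.]))]
(array([0.63662632, 0.22479194, 0.05093035]), np.float64(0.07704871756340559))
t 19.3 [0.5698 0.231  0.1532] F [-0.4  0.3  0.1] w 1.002 q6 -1.39
.5714,.2372,.155,.09 d [-0.0026  0.0075 -0.0023] r [-0.      0.     -0.0012] mm 7 deg 0.1
.5714,.2372,.031,.09 d [0.    0.    0.155] r [0. 0. 0.] mm 124 deg 0.0
```

View pics/w2.png

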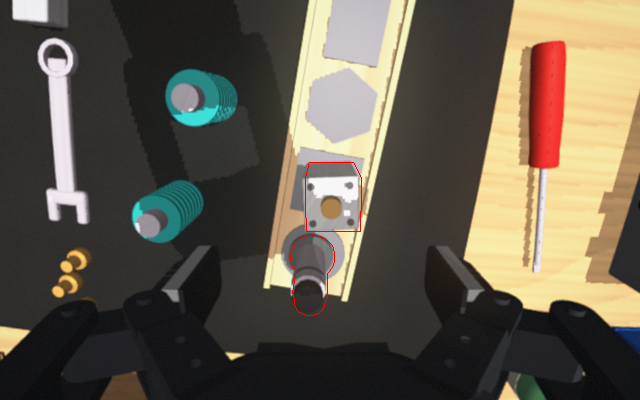

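```bash
python3 -m inch '[{"dx":-0.0026,"dy":0.007,"dz":0.05,"rx":0,"ry":0,"rz":-0.006},{"dx":-0.0026,"dy":0.007,"dz":0.1,"rx":0,"ry":0,"rz":-0.006},{"dx":-0.0026,"dy":0.007,"dz":0.14,"rx":0,"ry":0,"rz":-0.006},{"dx":-0.0026,"dy":0.007,"dz":0.152,"rx":0,"ry":0,"rz":-0.006},{"dx":-0.0026,"dy":0.007,"dz":0.152,"rx":0,"ry":0,"rz":-0.006}]'
python3 -m inch '[{"dx":0,"dy":0,"dz":0,"rx":0,"ry":0,"rz":0},{"dx":0,"dy":0,"dz":0,"rx":0,"ry":0,"rz":0},{"dx":0,"dy":0,"dz":0,"rx":0,"ry":0,"rz":0},{"dx":0,"dy":0,"dz":0,"rx":0,"ry":0,"rz":0},{"dx":0,"dy":0,"dz":0,"rx":0,"ry":0,"rz":0}]' -1
python3 -m inch '[{"dx":0,"dy":0,"dz":0,"rx":0,"ry":0,"rz":0},{"dx":0,"dy":0,"dz":0,"rx":0,"ry":0,"rz":0},{"dx":0,"dy":0,"dz":0,"rx":0,"ry":0,"rz":0},{"dx":0,"dy":0,"dz":0,"rx":0,"ry":0,"rz":0}]'
python3 go.py .571,.2372,.16,.1 .5256,0,.16,.02 .4798,-.2359,.16,-.049
```

```text
time: 19.8
tool_pos: [0.57, 0.2371, 0.0299]
tool_rot: [-0.002, -0.049, 0.999, -0.0]
contact_force: [0.8, 0.9, 0.1]
gripper_width: 0.998
grasp_force: 0.0
time: 20.3
tool_pos: [0.5728, 0.2382, 0.0339]
tool_rot: [0.002, -0.049, 0.999, 0.0]
contact_force: [-0.4, -0.9, 6.7]
gripper_width: 0.436
grasp_force: 61.0
time: 20.7
tool_pos: [0.5728, 0.2382, 0.0338]
tool_rot: [0.002, -0.05, 0.999, 0.0]
contact_force: [0.3, -1.4, 6.7]
gripper_width: 0.436
grasp_force: 61.0
t 20.7 [0.5728 0.2382 0.0338] F [ 0.3 -1.4  6.7] w 0.436 q6 -1.4
.571,.2372,.16,.1 d [ 0.0018 -0.001  -0.1577] r [ 0.0002  0.0023 -0.0006] mm 126 deg 0.2
.5256,0,.16,.02 d [ 0.0861 -0.2894  0.    ] r [0.     0.     0.0533] mm 242 deg 4.6
.4798,-.2359,.16,-.049 d [ 0.0631 -0.2937  0.    ] r [0.    0.    0.046] mm 240 deg 4.0
```

```bash
python3 -m inch '[{"dx":0,"dy":0,"dz":-0.03,"rx":0,"ry":0,"rz":0},{"dx":0,"dy":0,"dz":-0.07,"rx":0,"ry":0,"rz":0},{"dx":0,"dy":0,"dz":-0.11,"rx":0,"ry":0,"rz":0},{"dx":0,"dy":0,"dz":-0.14,"rx":0,"ry":0,"rz":0},{"dx":0,"dy":0,"dz":-0.158,"rx":0,"ry":0,"rz":0}]'
python3 -m inch '[{"dx":0.01,"dy":-0.03,"dz":0,"rx":0,"ry":0,"rz":0.01},{"dx":0.026,"dy":-0.085,"dz":0,"rx":0,"ry":0,"rz":0.02},{"dx":0.042,"dy":-0.14,"dz":0,"rx":0,"ry":0,"rz":0.03},{"dx":0.057,"dy":-0.19,"dz":0,"rx":0,"ry":0,"rz":0.04},{"dx":0.072,"dy":-0.24,"dz":0,"rx":0,"ry":0,"rz":0.053}]'
python3 -m inch '[{"dx":0.012,"dy":-0.05,"dz":0,"rx":0,"ry":0,"rz":0.01},{"dx":0.024,"dy":-0.1,"dz":0,"rx":0,"ry":0,"rz":0.02},{"dx":0.036,"dy":-0.15,"dz":0,"rx":0,"ry":0,"rz":0.03},{"dx":0.048,"dy":-0.2,"dz":0,"rx":0,"ry":0,"rz":0.04},{"dx":0.059,"dy":-0.25,"dz":0,"rx":0,"ry":0,"rz":0.046}]'
python3 -m inch '[{"dx":0.005,"dy":-0.04,"dz":0,"rx":0,"ry":0,"rz":0},{"dx":0.009,"dy":-0.07,"dz":0,"rx":0,"ry":0,"rz":0},{"dx":0.012,"dy":-0.09,"dz":0,"rx":0,"ry":0,"rz":0},{"dx":0.012,"dy":-0.09,"dz":0,"rx":0,"ry":0,"rz":0},{"dx":0.012,"dy":-0.09,"dz":0,"rx":0,"ry":0,"rz":0}]'
python3 go.py .4798,-.2359,.16,-.049 .4798,-.2359,.031,-.049
```

```text
time: 21.2
tool_pos: [0.5718, 0.2382, 0.1602]
tool_rot: [0.001, -0.049, 0.999, 0.0]
contact_force: [0.3, 0.5, -1.7]
gripper_width: 0.436
grasp_force: 60.4
time: 21.7
tool_pos: [0.5314, 0.0398, 0.1567]
tool_rot: [-0.001, -0.01, 1.0, 0.0]
contact_force: [0.8, 0.6, -2.1]
gripper_width: 0.438
grasp_force: 60.8
time: 22.2
tool_pos: [0.4882, -0.1608, 0.1568]
tool_rot: [-0.001, 0.025, 1.0, 0.0]
contact_force: [-0.5, 0.1, -3.0]
gripper_width: 0.441
grasp_force: 60.8
time: 22.7
tool_pos: [0.4762, -0.2305, 0.1573]
tool_rot: [-0.0, 0.025, 1.0, 0.001]
contact_force: [-0.0, -0.3, -2.8]
gripper_width: 0.436
grasp_force: 60.9
t 22.7 [ 0.4762 -0.2305  0.1573] F [-0.  -0.3 -2.8] w 0.436 q6 -2.11
.4798,-.2359,.16,-.049 d [-0.0049 -0.0065 -0.0033] r [ 0.0009 -0.0006 -0.0005] mm 7 deg 0.1
.4798,-.2359,.031,-.049 d [0.     0.     0.1612] r [0. 0. 0.] mm 129 deg 0.0
```

```bash
python3 -m inch '[{"dx":-0.005,"dy":-0.0065,"dz":0.04,"rx":0,"ry":0,"rz":0},{"dx":-0.005,"dy":-0.0065,"dz":0.09,"rx":0,"ry":0,"rz":0},{"dx":-0.005,"dy":-0.0065,"dz":0.13,"rx":0,"ry":0,"rz":0},{"dx":-0.005,"dy":-0.0065,"dz":0.153,"rx":0,"ry":0,"rz":0},{"dx":-0.005,"dy":-0.0065,"dz":0.153,"rx":0,"ry":0,"rz":0}]'
python3 -m inch '[{"dx":0,"dy":0,"dz":0.002,"rx":0,"ry":0,"rz":0},{"dx":0,"dy":0,"dz":0.003,"rx":0,"ry":0,"rz":0},{"dx":0,"dy":0,"dz":0.003,"rx":0,"ry":0,"rz":0},{"dx":0,"dy":0,"dz":0.003,"rx":0,"ry":0,"rz":0},{"dx":0,"dy":0,"dz":0.003,"rx":0,"ry":0,"rz":0}]'
python3 -m inch '[{"dx":0,"dy":0,"dz":0.001,"rx":0,"ry":0,"rz":0},{"dx":0,"dy":0,"dz":0.0015,"rx":0,"ry":0,"rz":0},{"dx":0,"dy":0,"dz":0.0015,"rx":0,"ry":0,"rz":0},{"dx":0,"dy":0,"dz":0.0015,"rx":0,"ry":0,"rz":0}]'
```

```text
time: 23.2
tool_pos: [0.4791, -0.2342, 0.0331]
tool_rot: [-0.002, 0.024, 1.0, 0.001]
contact_force: [0.3, -0.5, -2.3]
gripper_width: 0.437
grasp_force: 61.3
time: 23.7
tool_pos: [0.4804, -0.2367, 0.0337]
tool_rot: [0.0, 0.025, 1.0, -0.0]
contact_force: [0.3, 0.0, -1.6]
gripper_width: 0.432
grasp_force: 61.3
time: 24.1
tool_pos: [0.4801, -0.2366, 0.0319]
tool_rot: [-0.0, 0.025, 1.0, 0.0]
contact_force: [-0.1, -0.6, -2.8]
gripper_width: 0.441
grasp_force: 61.3
```

```bash
python3 -m inch '[{"dx":0,"dy":0,"dz":0.001,"rx":0,"ry":0,"rz":0},{"dx":0,"dy":0,"dz":0.0018,"rx":0,"ry":0,"rz":0},{"dx":0,"dy":0,"dz":0.0018,"rx":0,"ry":0,"rz":0},{"dx":0,"dy":0,"dz":0.0018,"rx":0,"ry":0,"rz":0}]'
python3 go.py
```

```text
time: 24.5
tool_pos: [0.4802, -0.2365, 0.0306]
tool_rot: [-0.0, 0.025, 1.0, 0.0]
contact_force: [-0.5, -0.7, -1.0]
gripper_width: 0.441
grasp_force: 61.4
t 24.5 [ 0.4802 -0.2365  0.0306] F [-0.5 -0.7 -1. ] w 0.441 q6 -2.12
```

```bash
python3 -m inch '[{"dx":0,"dy":0,"dz":0.0005,"rx":0,"ry":0,"rz":0},{"dx":0,"dy":0,"dz":0.0005,"rx":0,"ry":0,"rz":0},{"dx":0,"dy":0,"dz":0.0005,"rx":0,"ry":0,"rz":0}]'
python3 -m inch '[{"dx":0,"dy":0,"dz":0,"rx":0,"ry":0,"rz":0},{"dx":0,"dy":0,"dz":0,"rx":0,"ry":0,"rz":0},{"dx":0,"dy":0,"dz":0,"rx":0,"ry":0,"rz":0},{"dx":0,"dy":0,"dz":0,"rx":0,"ry":0,"rz":0},{"dx":0,"dy":0,"dz":0,"rx":0,"ry":0,"rz":0}]' 1
python3 -m inch '[{"dx":0,"dy":0,"dz":-0.03,"rx":0,"ry":0,"rz":0},{"dx":0,"dy":0,"dz":-0.08,"rx":0,"ry":0,"rz":0},{"dx":0,"dy":0,"dz":-0.13,"rx":0,"ry":0,"rz":0},{"dx":0,"dy":0,"dz":-0.165,"rx":0,"ry":0,"rz":0},{"dx":0,"dy":0,"dz":-0.165,"rx":0,"ry":0,"rz":0}]'
python3 go.py .56,0,.165,-.07 .6375,.2262,.165,-.09 .6375,.2262,.035,-.09
```

```text
time: 24.8
tool_pos: [0.4802, -0.2366, 0.0305]
tool_rot: [-0.0, 0.025, 1.0, 0.0]
contact_force: [-1.8, 0.5, 2.3]
gripper_width: 0.437
grasp_force: 61.8
time: 25.3
tool_pos: [0.4802, -0.2366, 0.0302]
tool_rot: [0.0, 0.025, 1.0, -0.0]
contact_force: [-0.3, 0.3, 0.1]
gripper_width: 1.0
grasp_force: 0.0
time: 25.8
tool_pos: [0.4829, -0.2384, 0.1681]
tool_rot: [0.004, 0.025, 1.0, -0.003]
contact_force: [0.2, -0.9, 0.5]
gripper_width: 0.998
grasp_force: 0.0
t 25.8 [ 0.4829 -0.2384  0.1681] F [ 0.2 -0.9  0.5] w 0.998 q6 -2.12
.56,0,.165,-.07 d [-0.0815  0.3024  0.003 ] r [-0.0036  0.006   0.0137] mm 251 deg 1.3
.6375,.2262,.165,-.09 d [-0.0769  0.2888  0.    ] r [0.     0.     0.0133] mm 239 deg 1.1
.6375,.2262,.035,-.09 d [0.     0.     0.1625] r [0. 0. 0.] mm 130 deg 0.0
```

```bash
python3 -m inch '[{"dx":-0.016,"dy":0.058,"dz":0,"rx":0,"ry":0,"rz":0.003},{"dx":-0.032,"dy":0.116,"dz":0,"rx":0,"ry":0,"rz":0.006},{"dx":-0.048,"dy":0.174,"dz":0,"rx":0,"ry":0,"rz":0.009},{"dx":-0.064,"dy":0.232,"dz":0,"rx":0,"ry":0,"rz":0.012},{"dx":-0.08,"dy":0.29,"dz":0,"rx":0,"ry":0,"rz":0.0135}]'
python3 -m inch '[{"dx":-0.016,"dy":0.058,"dz":0,"rx":0,"ry":0,"rz":0.003},{"dx":-0.032,"dy":0.116,"dz":0,"rx":0,"ry":0,"rz":0.006},{"dx":-0.048,"dy":0.174,"dz":0,"rx":0,"ry":0,"rz":0.009},{"dx":-0.064,"dy":0.232,"dz":0,"rx":0,"ry":0,"rz":0.012},{"dx":-0.08,"dy":0.29,"dz":0,"rx":0,"ry":0,"rz":0.0133}]'
python3 -m inch '[{"dx":0,"dy":0,"dz":0,"rx":0,"ry":0,"rz":0},{"dx":0,"dy":0,"dz":0,"rx":0,"ry":0,"rz":0},{"dx":0,"dy":0,"dz":0,"rx":0,"ry":0,"rz":0},{"dx":0,"dy":0,"dz":0,"rx":0,"ry":0,"rz":0}]'
python3 - <<'E'
from h import *
for c in("wrist","top"):
    i=optics.camera_info(c); optics.grab_frame(c)
    for d in nets.outline_of(c,"barrel_head")[:1]: print(c,fit([(i,d["pixels"].astype(float))],"barrel_head",(.638,.2262,0),.009))
E
python3 go.py .6375,.2262,.165,-.09 .6375,.2262,.035,-.09
```

```text
time: 26.3
tool_pos: [0.5552, -0.006, 0.1608]
tool_rot: [-0.001, 0.035, 0.999, 0.0]
contact_force: [0.4, -0.8, -0.5]
gripper_width: 0.996
grasp_force: 0.0
time: 26.8
tool_pos: [0.6353, 0.2208, 0.1604]
tool_rot: [-0.001, 0.045, 0.999, -0.0]
contact_force: [1.8, -0.2, 1.2]
gripper_width: 0.997
grasp_force: 0.0
time: 27.2
tool_pos: [0.6352, 0.2176, 0.1617]
tool_rot: [-0.0, 0.046, 0.999, -0.0]
contact_force: [0.6, 0.1, 0.1]
gripper_width: 0.996
grasp_force: 0.0
wrist (array([0.63741328, 0.22506532, 0.10826254]), np.float64(0.035098172202714606))
top (array([0.6376296 , 0.22658606, 0.00673962]), np.float64(0.12542457504671267))
t 27.4 [0.6356 0.2181 0.1624] F [-0.4 -0.  -0.1] w 0.998 q6 -1.26
.6375,.2262,.165,-.09 d [-0.0015  0.0104 -0.0033] r [ 0.      0.0002 -0.0007] mm 9 deg 0.1
.6375,.2262,.035,-.09 d [0.     0.     0.1625] r [0. 0. 0.] mm 130 deg 0.0
```

```bash
python3 -m inch '[{"dx":-0.0015,"dy":0.01,"dz":0.05,"rx":0,"ry":0,"rz":0},{"dx":-0.0015,"dy":0.01,"dz":0.1,"rx":0,"ry":0,"rz":0},{"dx":-0.0015,"dy":0.01,"dz":0.14,"rx":0,"ry":0,"rz":0},{"dx":-0.0015,"dy":0.01,"dz":0.158,"rx":0,"ry":0,"rz":0},{"dx":-0.0015,"dy":0.01,"dz":0.158,"rx":0,"ry":0,"rz":0}]'
python3 -m inch '[{"dx":0,"dy":0,"dz":0,"rx":0,"ry":0,"rz":0},{"dx":0,"dy":0,"dz":0,"rx":0,"ry":0,"rz":0},{"dx":0,"dy":0,"dz":0,"rx":0,"ry":0,"rz":0},{"dx":0,"dy":0,"dz":0,"rx":0,"ry":0,"rz":0},{"dx":0,"dy":0,"dz":0,"rx":0,"ry":0,"rz":0}]' -1
python3 -m inch '[{"dx":0,"dy":0,"dz":0,"rx":0,"ry":0,"rz":0},{"dx":0,"dy":0,"dz":0,"rx":0,"ry":0,"rz":0},{"dx":0,"dy":0,"dz":0,"rx":0,"ry":0,"rz":0},{"dx":0,"dy":0,"dz":0,"rx":0,"ry":0,"rz":0},{"dx":0,"dy":0,"dz":0,"rx":0,"ry":0,"rz":0}]'
python3 go.py .6375,.2262,.165,-.09 .5257,0,.165,-.07 .4139,-.2327,.165,-.049
```

```text
time: 27.9
tool_pos: [0.6356, 0.2261, 0.033]
tool_rot: [-0.002, 0.045, 0.999, -0.001]
contact_force: [-0.8, -0.8, -0.3]
gripper_width: 1.001
grasp_force: 0.0
time: 28.4
tool_pos: [0.6385, 0.2269, 0.0375]
tool_rot: [0.001, 0.045, 0.999, 0.0]
contact_force: [-1.0, -0.5, 4.3]
gripper_width: 0.291
grasp_force: 58.9
time: 28.9
tool_pos: [0.6386, 0.227, 0.0375]
tool_rot: [0.001, 0.045, 0.999, 0.0]
contact_force: [-1.4, -0.9, 5.8]
gripper_width: 0.288
grasp_force: 59.0
t 28.9 [0.6386 0.227  0.0375] F [-1.4 -0.9  5.8] w 0.288 q6 -1.25
.6375,.2262,.165,-.09 d [ 0.0009 -0.001  -0.1593] r [0.0004 0.0016 0.0002] mm 127 deg 0.1
.5257,0,.165,-.07 d [ 0.1138 -0.2942  0.    ] r [ 0.      0.     -0.0133] mm 252 deg 1.1
.4139,-.2327,.165,-.049 d [ 0.1191 -0.2999  0.    ] r [ 0.     0.    -0.014] mm 258 deg 1.2
```

```bash
python3 -m inch '[{"dx":0,"dy":0,"dz":-0.03,"rx":0,"ry":0,"rz":0},{"dx":0,"dy":0,"dz":-0.07,"rx":0,"ry":0,"rz":0},{"dx":0,"dy":0,"dz":-0.11,"rx":0,"ry":0,"rz":0},{"dx":0,"dy":0,"dz":-0.14,"rx":0,"ry":0,"rz":0},{"dx":0,"dy":0,"dz":-0.16,"rx":0,"ry":0,"rz":0}]'
python3 -m inch '[{"dx":0.012,"dy":-0.03,"dz":0,"rx":0,"ry":0,"rz":0},{"dx":0.032,"dy":-0.08,"dz":0,"rx":0,"ry":0,"rz":-0.004},{"dx":0.052,"dy":-0.13,"dz":0,"rx":0,"ry":0,"rz":-0.008},{"dx":0.072,"dy":-0.18,"dz":0,"rx":0,"ry":0,"rz":-0.012},{"dx":0.093,"dy":-0.235,"dz":0,"rx":0,"ry":0,"rz":-0.0133}]'
python3 -m inch '[{"dx":0.02,"dy":-0.05,"dz":0,"rx":0,"ry":0,"rz":-0.004},{"dx":0.04,"dy":-0.1,"dz":0,"rx":0,"ry":0,"rz":-0.008},{"dx":0.06,"dy":-0.15,"dz":0,"rx":0,"ry":0,"rz":-0.012},{"dx":0.08,"dy":-0.2,"dz":0,"rx":0,"ry":0,"rz":-0.014},{"dx":0.1,"dy":-0.25,"dz":0,"rx":0,"ry":0,"rz":-0.014}]'
python3 -m inch '[{"dx":0.016,"dy":-0.04,"dz":0,"rx":0,"ry":0,"rz":0},{"dx":0.03,"dy":-0.075,"dz":0,"rx":0,"ry":0,"rz":0},{"dx":0.042,"dy":-0.105,"dz":0,"rx":0,"ry":0,"rz":0},{"dx":0.042,"dy":-0.105,"dz":0,"rx":0,"ry":0,"rz":0},{"dx":0.042,"dy":-0.105,"dz":0,"rx":0,"ry":0,"rz":0}]'
python3 go.py .4139,-.2327,.165,-.049 .4139,-.2327,.0345,-.049
```

```text
time: 29.4
tool_pos: [0.6379, 0.227, 0.1656]
tool_rot: [0.001, 0.045, 0.999, 0.0]
contact_force: [-0.5, 0.3, -1.1]
gripper_width: 0.291
grasp_force: 59.0
time: 29.9
tool_pos: [0.5449, 0.0453, 0.1625]
tool_rot: [-0.001, 0.034, 0.999, 0.0]
contact_force: [0.5, -1.2, -2.1]
gripper_width: 0.287
grasp_force: 59.2
time: 30.4
tool_pos: [0.4512, -0.1486, 0.1627]
tool_rot: [-0.001, 0.024, 1.0, 0.0]
contact_force: [-0.3, -0.8, -1.2]
gripper_width: 0.295
grasp_force: 59.2
time: 30.9
tool_pos: [0.4145, -0.2298, 0.1628]
tool_rot: [-0.001, 0.025, 1.0, 0.001]
contact_force: [0.3, -0.0, -0.7]
gripper_width: 0.285
grasp_force: 59.3
t 30.9 [ 0.4145 -0.2298  0.1628] F [ 0.3 -0.  -0.7] w 0.285 q6 -2.18
.4139,-.2327,.165,-.049 d [ 0.0006 -0.0037 -0.0027] r [ 0.001  -0.0008 -0.0008] mm 4 deg 0.1
.4139,-.2327,.0345,-.049 d [0.     0.     0.1631] r [0. 0. 0.] mm 130 deg 0.0
```

```bash
python3 -m inch '[{"dx":0.001,"dy":-0.0037,"dz":0.04,"rx":0,"ry":0,"rz":0},{"dx":0.001,"dy":-0.0037,"dz":0.09,"rx":0,"ry":0,"rz":0},{"dx":0.001,"dy":-0.0037,"dz":0.13,"rx":0,"ry":0,"rz":0},{"dx":0.001,"dy":-0.0037,"dz":0.155,"rx":0,"ry":0,"rz":0},{"dx":0.001,"dy":-0.0037,"dz":0.155,"rx":0,"ry":0,"rz":0}]'
python3 -m inch '[{"dx":0,"dy":0,"dz":0.002,"rx":0,"ry":0,"rz":0},{"dx":0,"dy":0,"dz":0.004,"rx":0,"ry":0,"rz":0},{"dx":0,"dy":0,"dz":0.004,"rx":0,"ry":0,"rz":0},{"dx":0,"dy":0,"dz":0.004,"rx":0,"ry":0,"rz":0},{"dx":0,"dy":0,"dz":0.004,"rx":0,"ry":0,"rz":0}]'
python3 -m inch '[{"dx":0,"dy":0,"dz":0.001,"rx":0,"ry":0,"rz":0},{"dx":0,"dy":0,"dz":0.001,"rx":0,"ry":0,"rz":0},{"dx":0,"dy":0,"dz":0.001,"rx":0,"ry":0,"rz":0},{"dx":0,"dy":0,"dz":0.001,"rx":0,"ry":0,"rz":0}]'
```

```text
time: 31.4
tool_pos: [0.4124, -0.2301, 0.0364]
tool_rot: [-0.003, 0.024, 1.0, 0.002]
contact_force: [-0.7, -0.2, -1.3]
gripper_width: 0.291
grasp_force: 60.7
time: 31.9
tool_pos: [0.4145, -0.2331, 0.0373]
tool_rot: [0.001, 0.024, 1.0, -0.0]
contact_force: [-0.4, 0.1, -1.2]
gripper_width: 0.283
grasp_force: 60.7
time: 32.3
tool_pos: [0.4142, -0.2329, 0.0358]
tool_rot: [-0.0, 0.024, 1.0, 0.0]
contact_force: [-0.3, -0.3, -2.1]
gripper_width: 0.288
grasp_force: 60.7
```

```bash
python3 -m inch '[{"dx":0,"dy":0,"dz":0.001,"rx":0,"ry":0,"rz":0},{"dx":0,"dy":0,"dz":0.0015,"rx":0,"ry":0,"rz":0},{"dx":0,"dy":0,"dz":0.0015,"rx":0,"ry":0,"rz":0},{"dx":0,"dy":0,"dz":0.0015,"rx":0,"ry":0,"rz":0}]'
python3 -m inch '[{"dx":0,"dy":0,"dz":0.001,"rx":0,"ry":0,"rz":0},{"dx":0,"dy":0,"dz":0.001,"rx":0,"ry":0,"rz":0},{"dx":0,"dy":0,"dz":0.001,"rx":0,"ry":0,"rz":0},{"dx":0,"dy":0,"dz":0.001,"rx":0,"ry":0,"rz":0}]'
```

```text
time: 32.7
tool_pos: [0.4142, -0.2328, 0.0345]
tool_rot: [-0.0, 0.024, 1.0, 0.0]
contact_force: [-0.3, 0.2, -1.2]
gripper_width: 0.288
grasp_force: 60.7
time: 33.1
tool_pos: [0.4144, -0.2329, 0.034]
tool_rot: [0.0, 0.024, 1.0, -0.0]
contact_force: [-0.0, 1.2, 0.7]
gripper_width: 0.291
grasp_force: 61.0
```

Contact; release, rise and move aside for a check.

```bash
python3 -m inch '[{"dx":0,"dy":0,"dz":0,"rx":0,"ry":0,"rz":0},{"dx":0,"dy":0,"dz":0,"rx":0,"ry":0,"rz":0},{"dx":0,"dy":0,"dz":0,"rx":0,"ry":0,"rz":0},{"dx":0,"dy":0,"dz":0,"rx":0,"ry":0,"rz":0},{"dx":0,"dy":0,"dz":0,"rx":0,"ry":0,"rz":0}]' 1
python3 -m inch '[{"dx":0,"dy":0,"dz":-0.03,"rx":0,"ry":0,"rz":0},{"dx":0,"dy":0,"dz":-0.08,"rx":0,"ry":0,"rz":0},{"dx":0,"dy":0,"dz":-0.13,"rx":0,"ry":0,"rz":0},{"dx":0,"dy":0,"dz":-0.17,"rx":0,"ry":0,"rz":0},{"dx":0,"dy":0,"dz":-0.17,"rx":0,"ry":0,"rz":0}]'
python3 -m inch '[{"dx":0,"dy":0.05,"dz":0,"rx":0,"ry":0,"rz":0},{"dx":0,"dy":0.1,"dz":0,"rx":0,"ry":0,"rz":0},{"dx":0,"dy":0.15,"dz":0,"rx":0,"ry":0,"rz":0},{"dx":0,"dy":0.2,"dz":0,"rx":0,"ry":0,"rz":0},{"dx":0,"dy":0.25,"dz":0,"rx":0,"ry":0,"rz":0}]'
python3 -m inch '[{"dx":0,"dy":0,"dz":0,"rx":0,"ry":0,"rz":0},{"dx":0,"dy":0,"dz":0,"rx":0,"ry":0,"rz":0},{"dx":0,"dy":0,"dz":0,"rx":0,"ry":0,"rz":0},{"dx":0,"dy":0,"dz":0,"rx":0,"ry":0,"rz":0}]'
python3 - <<'E'
from h import *
P={"motor_head":(.6117,-.2423,0),"finned_head":(.5458,-.2391,0),"block_head":(.4798,-.2359,0),"barrel_head":(.4139,-.2327,0)}
out=[]
for c in("top","scene"):
    i=optics.camera_info(c); im=optics.grab_frame(c)[:,:,::-1]
    for n,p in P.items():
        e=proj(i,[[p[0],p[1],.04]])[0]
        L=[d for d in nets.outline_of(c,n) if np.hypot(*(np.array(d["bbox"][:2])-e))<15]
        print(c,n,[np.round(v,4) for v in fit([(i,L[0]["pixels"].astype(float))],n,p,.006)] if L else None)
    a=im[90:320,380:520] if c=="top" else im[90:280,120:320]
    out.append(cv2.resize(a,(a.shape[1]*560//a.shape[0],560) if c=="top" else (450,428),interpolation=cv2.INTER_CUBIC))
W=np.zeros((560,800,3),np.uint8); W[:,:out[0].shape[1]]=out[0]; W[:428,345:795]=out[1]; cv2.imwrite("pics/end.png",W)
E
```

```text
time: 33.6
tool_pos: [0.4142, -0.2329, 0.0338]
tool_rot: [0.0, 0.024, 1.0, -0.0]
contact_force: [-0.7, 0.9, 0.0]
gripper_width: 1.002
grasp_force: 0.0
time: 34.1
tool_pos: [0.4169, -0.235, 0.176]
tool_rot: [0.004, 0.024, 1.0, -0.003]
contact_force: [0.1, -0.9, 0.6]
gripper_width: 1.001
grasp_force: 0.0
time: 34.6
tool_pos: [0.4233, -0.0315, 0.1687]
tool_rot: [-0.0, 0.025, 1.0, 0.0]
contact_force: [0.3, 0.4, 0.3]
gripper_width: 0.997
grasp_force: 0.0
time: 35.0
tool_pos: [0.4238, -0.0341, 0.1695]
tool_rot: [-0.0, 0.025, 1.0, -0.0]
contact_force: [0.3, 0.2, -0.2]
gripper_width: 0.996
grasp_force: 0.0
top motor_head [array([ 0.6117, -0.2418,  0.0184]), np.float64(0.1186)]
top finned_head [array([ 0.5457, -0.2386, -0.0717]), np.float64(0.0414)]
top block_head [array([ 0.4802, -0.2358, -0.0379]), np.float64(0.0504)]
top barrel_head [array([ 0.4157, -0.2329,  0.007 ]), np.float64(0.1118)]
scene motor_head [array([ 0.6113, -0.2427, -0.0474]), np.float64(0.0449)]
scene finned_head [array([ 0.5446, -0.2394, -0.0187]), np.float64(0.057)]
scene block_head [array([ 0.4792, -0.2367,  0.0815]), np.float64(0.0816)]
scene barrel_head [array([ 0.4147, -0.2334,  0.0398]), np.float64(0.1728)]
```

View pics/end.png

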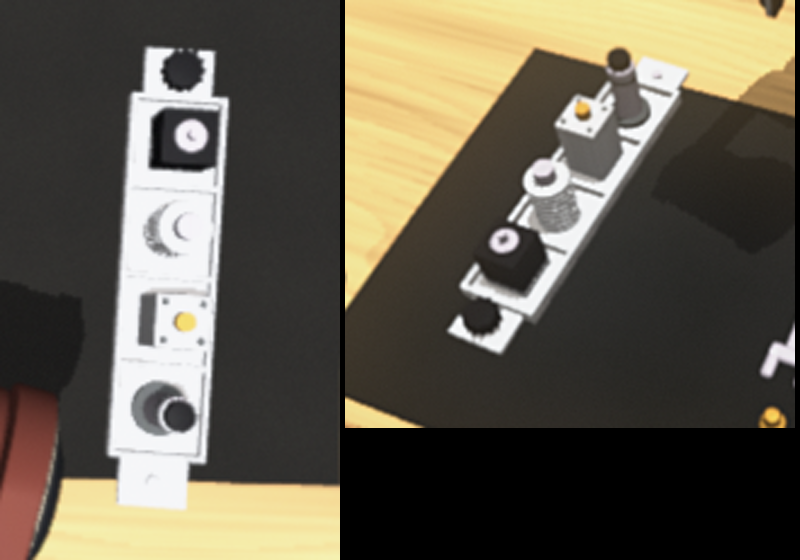

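All four heads stand upright in their pockets. From the knob (180,70) outwards they are motor (185,135), finned (180,230), block (180,320) and barrel (165,410). The gripper is clear.

```bash
python3 -c "
from plant import ticket
print(ticket.job_done())"
```

```text
the job is handed in; nothing more can be done
None
```

I handed the job in at about 35 s: all four heads stand upright and free in the transport rack, in order from the knob: motor, finned, block, barrel.

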